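# Pin the sensor's lug into its mounting fork

## Task

The sensor's lug already sits in its slanted mounting fork with the holes lined up. Take the pin with the tall round knob from the parts stand and push it knob up, along the slant of the holes, through fork and lug until its collar sits fully home on the fork, then let go. Leave the other two parts in the stand, and do not knock over or shove away the jar and the wrench.

Things in the scene. Friction and masses are not known exactly. Their poses are not given: they have to be found in the camera images.
- pin: steel headed pin hanging upright in one of the stand's three holes (any). Origin on its axis at the collar's underside, z up the axis through the knob. Shank 10 mm diameter, 52 mm long below the origin, last 7 mm tapered to 5.5 mm; collar 26 mm diameter, z 0 to 5 mm; plain round knob 18 mm diameter, z 5 to 31 mm. About 80 g
- pin_tip (a point): centre of the pin's lower end, 52 mm below the collar's underside
- fork_mouth (a point): centre of the hole's mouth on the fork's upper face, 120 mm above the table. z: the hole's axis, pointing out, leaning 30 degrees from vertical (towards the robot, -x, at yaw 0); x up the slanted face; y level, towards the sensor. Hole 12.5 mm in diameter, 34 mm through cheek, lug and cheek, edges chamfered; free space below. Nothing rises above the plane of this face
- fork: fixed aluminium fork, origin and axes as fork_mouth. Two cheeks 48 x 46 mm, 10 mm thick, 14 mm apart, joined by a 14 mm spine along their lower edge (x -24 to -38 mm); the sensor's 12 mm steel lug lies between them. A spring ball in the lug's hole, 17 mm deep on the -x side, rubs on the pin: it needs a push of about 1 to 5 N and does not fall home by itself
- mount: grey base plate carrying fork and sensor, fixed to the table. Origin on the table straight below the hole's mouth, z up. The plate spans x -50 to 50 mm, y -40 to 195 mm, 12 mm thick. The sensor, a steel tube 30 mm in diameter with a black end, lies level along y from the lug to y = 192 mm, its axis 105 mm high
- stand: grey parts stand fixed to the table, 76 x 200 mm, 72 mm high, a top plate on two end walls. Origin at the centre of its underside, y along the row of holes. Three 16 mm holes through the top plate at y = -64, 0 and 64 mm, x = 0
- plug: steel plug in another hole of the stand: 28 mm collar under a square head 20 x 20 x 12 mm, whose top is 17 mm above the stand. Not the one to use. Origin at the underside of its collar
- tee: steel pin with a T handle in the remaining hole of the stand: 24 mm collar, 44 mm crossbar of 10 mm diameter 20 mm above the stand. Not the one to use. Origin at the underside of its collar
- jar: white plastic jar, 48 mm diameter, 55 mm high, standing beside the fork. Origin at the centre of its underside
- wrench: steel wrench, 160 mm long, lying behind the stand. Origin at its underside near the middle, x along its length

How it is judged:
By the outcome, as a careful person would: the job done as asked, in the order asked, and still so for the second after the job is handed in, with the robot touching nothing.
It also fails if it takes over 40 s, if anything falls off the work surface, if the arm or the gripper's body presses on something with over 40 N, if the wrist force passes 120 N, or if a joint passes its speed limit or range.

## Robot

A 7-joint arm with a two-finger parallel gripper is mounted at the origin on the work surface. World frame = base frame: x ahead of the robot, y to its left, z up, the work surface at z = 0. Lengths are in m, angles in rad, forces in N, time in s.
With the tool pointing down it reaches from about 0.425 to 0.925 m from the base axis. Payload 6.8 kg.
Tool frame: the origin (TCP) lies at the very end of the fingers, on their centre line; the grasp point (between the pads) lies 19 mm behind it; z points along the fingers, y is the line along which they close (so a half turn about z gives the same grasp; the last joint's range is limited). The gripper opens to 85 mm and grips with 20 to 120 N. Pads are 22 mm wide; open, the fingers measure 114 mm over their backs; the gripper's body (76 mm by 85 mm) begins 54 mm behind the grasp point. The pads swing forward as they close: fully open they stand 13 mm farther back than shut.
Start: joints at [1.028, 0.477, 0.022, 1.555, -0.011, 1.109, -0.083], TCP at [0.284, -0.612, 0.231] pointing down, gripper open.
Joint ranges: [-2.96, 2.96], [-0.34, 2.1], [-1.41, 1.46], [0.24, 2.44], [-1.37, 4.51], [0.17, 1.92], [-2.96, 2.96]. Speed limits (rad/s): [2.39, 2.39, 3.14, 3.14, 3.14, 3.14, 3.14].

## Interface

Orientations are given as a unit quaternion [w, x, y, z].
In Python, from station import telemetry, viewer, job, search_frame, cut_out gives the robot as it stands. The module is installed in compiled form; this text tells all that it offers.
- The arm moves only by the shell command python3 -m crank 'ROWS' [FORCE]. ROWS is JSON, a list of rows, each an object with "delta_rot": the turn, a rotation vector about the tool's x, y, z in degrees, a list of three; "xyz": the shift along the tool's x, y, z in m, a list of three; "fingers": the gripper command: -1 is fully open, 1 is shut, values between are in proportion. In form: [{"delta_rot": [ax, ay, az], "xyz": [dx, dy, dz], "fingers": fingers}, ...]. A call has 1 to 10 rows; each row is the pose to reach, as a shift and turn from the pose commanded when the call began, along the tool's axes at that moment; what a row does not reach only later rows make up. A row lasts 1/10 s, in which the tool goes at most 50 mm and 8.59 degrees, less where a joint would pass 70% of its speed; a pose out of reach is approached as far as the arm can. A call with a gripper value outside its range is refused whole. The fingers move at their own pace and stop on an object; FORCE is the grip in N (left out, the last holds). Time passes only in rows, so rows that repeat a pose let the fingers close. It gives the time, the measured TCP pose, the force, the opening and the grip force at its end, in the units of the state.
- telemetry.get_obs(): the state, without advancing time (a new reading comes with each control period).
- viewer.read_camera(name): name is "side" or "top"; returns a dict with "img" (400x640x3 uint8, red, green, blue), "fx", "fy", "cx", "cy" (pixels), "origin" and "rotation" of the camera in the world. Camera axes: x right, y up, looking along -z (the intrinsics and any distortion apply to the point x, -y, -z); pixel columns grow to the right and rows downward; lengths in m; the calibration is good to about 2 mm. A picture is of the moment at which its call begins. There is no depth.
- job.hand_in(): hands the job in; it is judged then, once.
Trained networks look in the newest picture that a camera, given by its name, has taken for a name from the list of things; names that differ only in an ending like _2 or _b are one class to them, and where a whole thing is asked for, a point or a joint stands for the part that bears it (a point fixed in the world has none). Each returns a list of dicts, best first, with "score" (0 to 1); they miss things now and then, are a little off and sometimes report something else, mostly with a low value. They report only what shows in the picture. A call takes as long as a camera call.
- search_frame(camera, thing): "pixel" ([column, row] in pixels, amid what is visible of it).
- cut_out(camera, thing): "pixels" (400x640 bool, what is visible of it) and "pixel" ([column, row] in pixels, amid what is visible of it).
The state is a dict: "t": time; "q": joint angles; "joint_vel": joint speeds; "joint_torque": joint torques, N m; "eef_pos": TCP position; "tool_rot": TCP orientation; "contact_force": force on the tool from outside, world axes, zero at the start; "torque": the same for the moment, N m; "gripper_width": opening from 0.0 (shut) to 1.0 (fully open); "grasp_force": force on a finger pad.
Only numpy, scipy, OpenCV 4.12 (cv2) and the standard library are available. Lean on these libraries where they do the work, as an engineer would, in place of code of your own. Each camera call takes 0.05 s, during which the arm holds its last target. There are 200 camera calls.

## Working session

There is one attempt and no reset: what is moved stays moved. The work goes in short steps, Python scripts to look and compute and a shell command to move; the robot and the scene stay as the last step left them, time stands still between calls to the robot, and variables do not carry over. Pictures are saved under pics/ and viewed, at most 10 in all, crops included, and the job is handed in when it is done.

```bash
mkdir -p pics
cat > h.py <<'E'
import numpy as np, cv2
from station import telemetry, viewer, job, search_frame, cut_out
from scipy.spatial.transform import Rotation as R
def ray(c,px):
    K=np.array([[c['fx'],0,c['cx']],[0,c['fy'],c['cy']],[0,0,1.]])
    d=np.linalg.inv(K)@[px[0],px[1],1]
    Rm=np.array(c['rotation']); Rm=Rm if Rm.shape==(3,3) else R.from_quat(np.roll(Rm,-1)).as_matrix()
    return np.array(c['origin']),Rm@[d[0],-d[1],-d[2]]
def onz(c,px,z):
    o,d=ray(c,px); return o+d*(z-o[2])/d[2]
def proj(c,p):
    Rm=np.array(c['rotation']); Rm=Rm if Rm.shape==(3,3) else R.from_quat(np.roll(Rm,-1)).as_matrix()
    v=Rm.T@(np.array(p)-c['origin']); return np.array([c['cx']+c['fx']*v[0]/-v[2], c['cy']-c['fy']*v[1]/-v[2]])
def tri(c1,p1,c2,p2):
    o1,d1=ray(c1,p1);o2,d2=ray(c2,p2)
    s=np.linalg.lstsq(np.c_[d1,-d2],o2-o1,rcond=None)[0]
    a,b=o1+s[0]*d1,o2+s[1]*d2
    return (a+b)/2,np.linalg.norm(a-b)
E
python3 - <<'E'
from h import *
cs={}
for n in('side','top'):
    c=cs[n]=viewer.read_camera(n); cv2.imwrite(f'pics/{n}0.png',c['img'][:,:,::-1])
    print(n,{k:np.round(v,3).tolist() for k,v in c.items() if k!='img'})
    for t in('pin','plug','tee','stand','fork','fork_mouth','mount','jar','wrench'):
        print(t,[(np.round(r['pixel'],1).tolist(),round(r['score'],2)) for r in search_frame(n,t)][:3])
print(telemetry.get_obs())
E
```

```text
side {'fx': 447.63, 'fy': 447.63, 'cx': 322.163, 'cy': 196.823, 'origin': [-0.047, 0.74, 0.699], 'rotation': [-0.285, -0.169, 0.46, 0.824]}
pin []
plug [([368.8, 175.8], 0.38)]
tee [([384.9, 168.8], 0.65), ([356.8, 176.9], 0.36)]
stand [([366.2, 183.8], 0.59)]
fork [([278.1, 223.7], 0.76)]
fork_mouth [([278.3, 226.7], 0.88)]
mount [([285.1, 250.9], 0.97), ([280.3, 227.2], 0.7)]
jar [([236.7, 265.5], 0.91), ([355.8, 176.0], 0.29), ([277.2, 225.7], 0.28)]
wrench [([332.4, 171.3], 0.7)]
top {'fx': 446.097, 'fy': 446.097, 'cx': 328.208, 'cy': 203.306, 'origin': [0.386, -0.009, 1.074], 'rotation': [-0.688, -0.077, 0.077, 0.717]}
pin [([396.1, 216.5], 0.53)]
plug [([422.8, 220.0], 0.46), ([221.4, 209.4], 0.32)]
tee [([454.6, 219.7], 0.52)]
stand [([422.7, 222.9], 0.77)]
fork [([256.1, 209.5], 0.59)]
fork_mouth [([257.3, 210.8], 0.7), ([429.5, 177.2], 0.38)]
mount [([266.0, 228.7], 0.69)]
jar [([220.2, 207.1], 0.7)]
wrench [([429.9, 180.1], 0.72)]
{'t': 1.0, 'q': array([ 1.0278908 ,  0.47700363,  0.0224059 ,  1.55537235, -0.01151398,
        1.10930233, -0.08313425]), 'joint_vel': array([-0.00106121,  0.00041218,  0.00174197,  0.00040713, -0.0019102 ,
        0.00031548, -0.00024902]), 'joint_torque': array([-1.12180489e-03, -5.96324694e+01,  1.60627283e+00, -2.81548816e+01,
        1.26037133e-02,  1.48215600e-03, -3.63316451e-05]), 'eef_pos': array([ 0.28435335, -0.61221634,  0.23131728]), 'tool_rot': array([1.70918934e-05, 9.76468127e-01, 2.15661764e-01, 1.75229052e-05]), 'contact_force': array([ 0.59429517,  0.34817754, -0.08604362]), 'torque': array([-0.01474197, -0.05419931,  0.00384619]), 'grasp_force': 0.0, 'gripper_width': 0.9970445133679485}
```

View pics/side0.png

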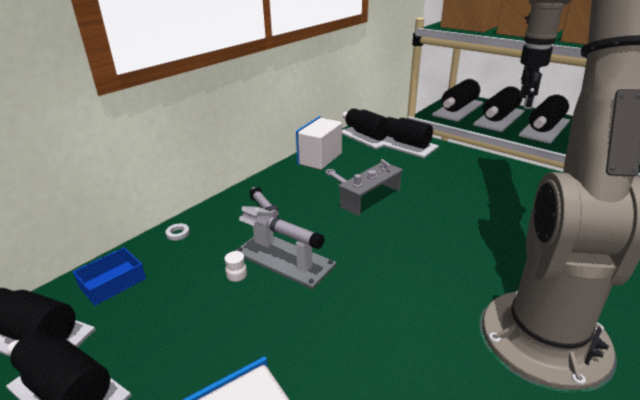

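View pics/top0.png

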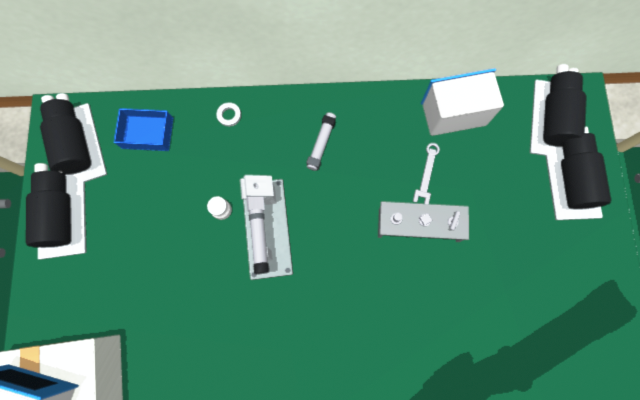

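Top picture: the round-knobbed pin is at about (397,218), the plug at (426,220), the tee at (455,221), the fork at (258,186), with the sensor running toward the robot and the jar at (219,208). Next, enlarged crops for the details.

Run:
```python
from h import *
t=cv2.imread('pics/top0.png');s=cv2.imread('pics/side0.png')
z=lambda i,x,y,w,h,k:cv2.resize(i[y:y+h,x:x+w],None,fx=k,fy=k,interpolation=cv2.INTER_CUBIC)
a=z(t,200,165,100,120,4); b=z(s,215,175,130,120,0.1) 
b=z(t,375,190,100,60,4); d=z(s,320,150,100,60,4)
im=np.hstack([a,np.vstack([b,d])]); cv2.imwrite('pics/crop1.png',im)
c=viewer.read_camera('top'); e=viewer.read_camera('side')
for n,p,zz in(('pin',(397,218),.1),('plug',(426,220),.089),('tee',(455,221),.095),('hole',(258,186),.12),('jar',(219,207),.055)):
    print(n,onz(c,p,zz).round(3))
m=cut_out('top','stand')[0]; 
r=cv2.minAreaRect(np.argwhere(m['pixels'])[:,::-1].astype(np.float32)); print('stand',[onz(c,q,.072).round(3).tolist() for q in cv2.boxPoints(r)])
for n in ('jar','wrench','pin','tee'):
  for q in cut_out('top',n)[:2]: print(n,q['score'],q['pixel'],q['pixels'].sum())
```

```text
pin [ 0.563 -0.165  0.1  ]
plug [ 0.557 -0.231  0.089]
tee [ 0.552 -0.294  0.095]
hole [0.643 0.14  0.12 ]
jar [0.614 0.242 0.055]
stand [[0.526, -0.122, 0.072], [0.608, -0.131, 0.072], [0.589, -0.337, 0.072], [0.507, -0.324, 0.072]]
jar 0.91 [220.3, 209.9] 380
wrench 0.75 [430.6, 176.7] 441
pin 0.62 [397.9, 216.1] 97
tee 0.63 [457.1, 218.9] 127
```

View pics/crop1.png

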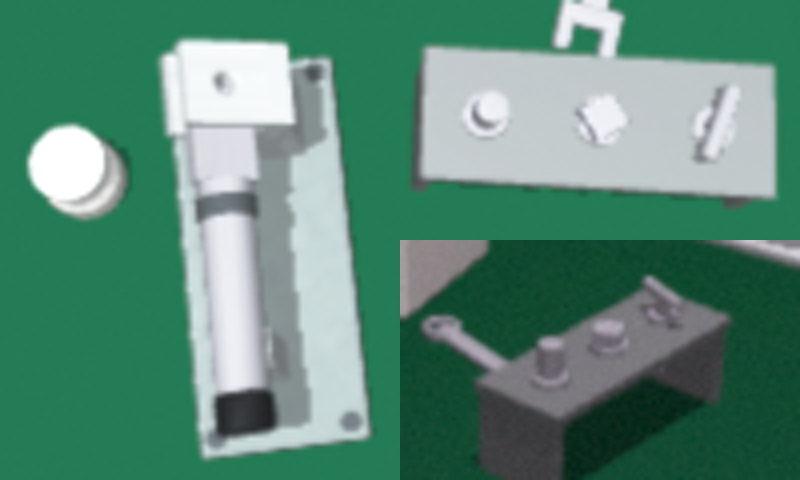

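```bash
python3 - <<'E'
from h import *
c=viewer.read_camera('top'); e=viewer.read_camera('side')
print('knob tri',tri(c,(397.2,216.8),e,(357.5,175.3)))
print('knob z',onz(c,(397.2,216.8),.103), onz(e,(357.5,175.3),.103))
h=onz(c,(255.7,185.5),.12);print('hole',h, proj(e,h))
print('mouth nets',[(r['pixel'],r['score']) for n in('top','side') for r in search_frame(n,'fork_mouth')[:1]])
cr=lambda x,y:onz(c,(200+x/4-.4,165+y/4-.4),.012)
a,b,d,f=cr(180,140),cr(203,458),cr(369,436),cr(330,58)
print('plate',a,b,d,f)
for u,v in((a,b),(f,d)): print('yaw',np.degrees(np.arctan2(*(v-u)[[1,0]]))-90)
s=cv2.imread('pics/side0.png');cv2.imwrite('pics/crop2.png',cv2.resize(s[180:290,215:345],None,fx=5,fy=5,interpolation=cv2.INTER_CUBIC))
E
python3 -m crank '[{"delta_rot":[0,0,-60],"xyz":[0.44,-0.288,0],"fingers":-1},{"delta_rot":[0,0,-60],"xyz":[0.44,-0.288,0],"fingers":-1},{"delta_rot":[0,0,-60],"xyz":[0.44,-0.288,0],"fingers":-1},{"delta_rot":[0,0,-60],"xyz":[0.44,-0.288,0],"fingers":-1},{"delta_rot":[0,0,-60],"xyz":[0.44,-0.288,0],"fingers":-1},{"delta_rot":[0,0,-60],"xyz":[0.44,-0.288,0],"fingers":-1},{"delta_rot":[0,0,-60],"xyz":[0.44,-0.288,0],"fingers":-1},{"delta_rot":[0,0,-60],"xyz":[0.44,-0.288,0],"fingers":-1},{"delta_rot":[0,0,-60],"xyz":[0.44,-0.288,0],"fingers":-1},{"delta_rot":[0,0,-60],"xyz":[0.44,-0.288,0],"fingers":-1}]' 60
```

```text
knob tri (array([ 0.56392393, -0.16451033,  0.10562672]), np.float64(0.0009342503623012103))
knob z [ 0.56481092 -0.16469086  0.103     ] [ 0.56619597 -0.16870995  0.103     ]
hole [0.64476484 0.14525608 0.12      ] [255.32202082 209.84924268]
mouth nets [([257.5, 209.8], 0.67), ([277.6, 224.8], 0.92)]
plate [0.63956728 0.19007751 0.012     ] [0.44700616 0.17643578 0.012     ] [0.45586426 0.07861808 0.012     ] [0.68774503 0.09751454 0.012     ]
yaw -265.9477302491302
yaw -265.3411395076692
t: 2.55
eef_pos: [0.5492, -0.1861, 0.2316]
tool_rot: [0.0, 0.738, 0.675, 0.0]
contact_force: [0.4, -0.9, 0.4]
gripper_width: 1.001
grasp_force: 0.0
```

View pics/crop2.png

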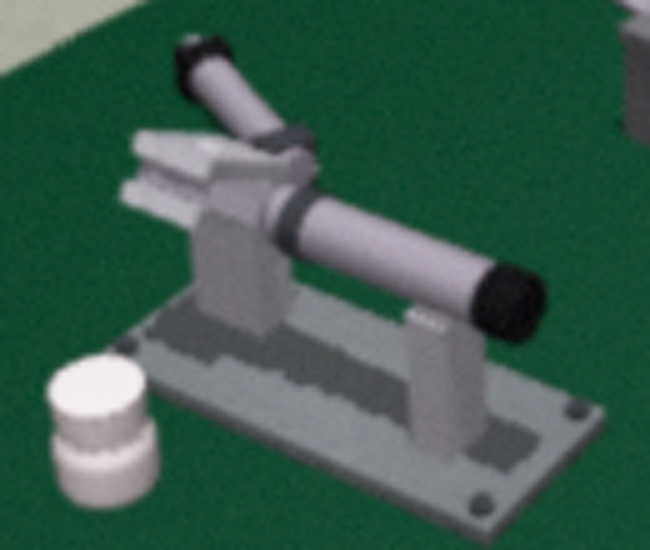

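Side crop: fork face at crop (130–320, 130–190), sensor running toward the lower right, jar at lower left (100,430). The mount yaw comes out at about 94°. Next move: descend over the pin.

```bash
python3 -m crank '[{"delta_rot":[0,0,0],"xyz":[0.0214,0.0139,0],"fingers":-0.2},{"delta_rot":[0,0,0],"xyz":[0.0214,0.0139,0.05],"fingers":-0.2},{"delta_rot":[0,0,0],"xyz":[0.0214,0.0139,0.09],"fingers":-0.2},{"delta_rot":[0,0,0],"xyz":[0.0214,0.0139,0.1],"fingers":-0.2},{"delta_rot":[0,0,0],"xyz":[0.0214,0.0139,0.1],"fingers":-0.2}]' 60
python3 - <<'E'
from h import *
print(telemetry.get_obs()['eef_pos'])
c=viewer.read_camera('top'); e=viewer.read_camera('side')
# fork model overlay: vary origin, compare to seen corners (top face) in crop1
yaw=np.radians(94.3)
Rf=R.from_euler('z',yaw).as_matrix()@R.from_euler('y',-30,degrees=True).as_matrix()
print('axis',Rf[:,2].round(3))
# crop1 corners: x=+24/-38, y=-23/+23
obs=np.array([[180,40],[287,43],[295,125],[187,128],[224,83]])/4+[199.6,164.6]
mod=np.array([[24,-23,0],[-38,-23,0],[-38,23,0],[24,23,0],[0,0,0]])/1e3
from scipy.optimize import least_squares
f=lambda p:np.concatenate([proj(c,[p[0],p[1],.12]+Rf@m)-o for m,o in zip(mod,obs)])
r=least_squares(f,[.645,.143]);print(r.x,r.fun.round(1))
fs=[]
obs2=np.array([[135,135],[210,135],[316,158]])/5
for n in('top','side'):
  im=cv2.imread(f'pics/{n}0.png'); im=cv2.resize(im,None,fx=5,fy=5,interpolation=cv2.INTER_CUBIC); cc=c if n=='top' else e
  q=np.array([(proj(cc,[*r.x,.12]+Rf@m)+.5)*5 for m in mod]); cv2.polylines(im,[q[:4].astype(int)],1,(0,0,255),1); cv2.circle(im,tuple(q[4].astype(int)),4,(0,0,255),-1)
  x,y=q[4].astype(int); fs.append(im[y-150:y+150,x-190:x+190])
cv2.imwrite('pics/ov.png',np.hstack(fs))
E
```

```text
t: 3.05
eef_pos: [0.5632, -0.1676, 0.1302]
tool_rot: [-0.001, 0.738, 0.675, -0.001]
contact_force: [-0.2, 0.6, 0.9]
gripper_width: 0.597
grasp_force: 0.0
[ 0.56321412 -0.16758437  0.13022719]
axis [ 0.037 -0.499  0.866]
[0.64484929 0.14453359] [ 0.3  0.4 -0.3  0.9 -0.5 -0.   0.1 -1.3  0.4  0.1]
```

View pics/ov.png

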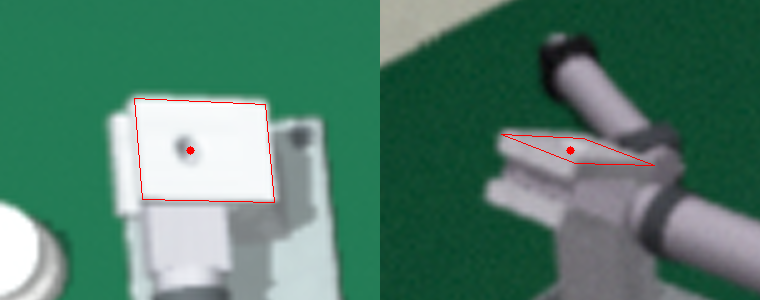

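The overlay outline matches the fork face in both views, so the mouth is at about (0.645, 0.1445). Now descending onto the knob and gripping.

```bash
python3 -m crank '[{"delta_rot":[0,0,0],"xyz":[0.0015,0.0015,0.03],"fingers":-0.2},{"delta_rot":[0,0,0],"xyz":[0.0015,0.0015,0.051],"fingers":-0.2},{"delta_rot":[0,0,0],"xyz":[0.0015,0.0015,0.051],"fingers":-0.2}]' 60
python3 -m crank '[{"delta_rot":[0,0,0],"xyz":[0,0,0],"fingers":1},{"delta_rot":[0,0,0],"xyz":[0,0,0],"fingers":1},{"delta_rot":[0,0,0],"xyz":[0,0,0],"fingers":1},{"delta_rot":[0,0,0],"xyz":[0,0,0],"fingers":1},{"delta_rot":[0,0,0],"xyz":[0,0,0],"fingers":1}]' 60
```

```text
t: 3.45
eef_pos: [0.5654, -0.1664, 0.0801]
tool_rot: [-0.0, 0.738, 0.675, -0.0]
contact_force: [0.1, 0.5, 0.1]
gripper_width: 0.601
grasp_force: 0.0
t: 3.95
eef_pos: [0.5673, -0.1666, 0.0826]
tool_rot: [0.002, 0.738, 0.675, 0.001]
contact_force: [-1.5, 0.7, 5.6]
gripper_width: 0.185
grasp_force: 58.4
```

```bash
python3 -m crank '[{"delta_rot":[0,0,0],"xyz":[0,0,-0.02],"fingers":1},{"delta_rot":[0,0,0],"xyz":[0,0,-0.06],"fingers":1},{"delta_rot":[0,0,0],"xyz":[0,0,-0.11],"fingers":1},{"delta_rot":[0,0,0],"xyz":[0,0,-0.15],"fingers":1},{"delta_rot":[0,0,0],"xyz":[0,0,-0.15],"fingers":1},{"delta_rot":[0,0,0],"xyz":[0,0,-0.15],"fingers":1}]' 90
python3 - <<'E'
from h import *
s=telemetry.get_obs(); print(s['eef_pos'],s['tool_rot'],s['q'].round(2))
v=[]
T=R.from_quat(np.roll(s['tool_rot'],-1)).as_matrix()
for n in('top','side'):
    c=viewer.read_camera(n); im=c['img'][:,:,::-1].copy()
    u=proj(c,s['eef_pos']).round().astype(int)
    a=im[max(0,u[1]-35):u[1]+35,u[0]-45:u[0]+45]; v.append(cv2.resize(a,(380,296),interpolation=cv2.INTER_CUBIC)); print(n,u)
    cv2.imwrite(f'pics/{n}1.png',im)
    print([(r['pixel'],r['score']) for t in('pin','pin_tip') for r in search_frame(n,t)[:2]])
cv2.imwrite('pics/lift.png',np.hstack(v))
E
```

```text
t: 4.55
eef_pos: [0.5665, -0.1664, 0.2323]
tool_rot: [0.002, 0.738, 0.675, 0.001]
contact_force: [-0.8, -0.3, -1.3]
gripper_width: 0.173
grasp_force: 88.1
[ 0.56649445 -0.16639528  0.23231394] [0.00164451 0.73787186 0.67493824 0.00089018] [ 0.48  0.36 -0.38  1.75  0.15  1.06 -0.04]
top [408 203]
[]
side [358 132]
[([359.1, 135.1], 0.7), ([358.2, 140.3], 0.45), ([371.8, 176.0], 0.36)]
```

View pics/lift.png

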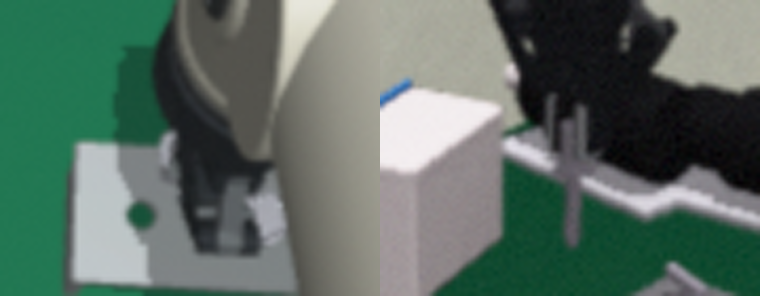

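```bash
cat > plan.py <<'E'
from h import *
yaw=np.radians(94.3)
Rf=R.from_euler('z',yaw).as_matrix()@R.from_euler('y',-30,degrees=True).as_matrix()
M=np.array([.645,.1445,.12]); AX=Rf[:,2]
def plan(h,offx=0,L=.0626,Mm=M):
    s=telemetry.get_obs(); T=R.from_quat(np.roll(s['tool_rot'],-1)); Tm=T.as_matrix()
    # target: z=-AX, y=-fork y
    z=-AX; y=-Rf[:,1]; G=R.from_matrix(np.c_[np.cross(y,z),y,z])
    g=Mm+AX*(L+h)-G.as_matrix()[:,0]*offx
    print('rot',np.degrees((T.inv()*G).as_rotvec()).round(2),'xyz',(Tm.T@(g-s['eef_pos'])).round(4),'goal',g.round(4))
E
python3 - <<'E'
from plan import *
plan(.03)
s=telemetry.get_obs();T=R.from_quat(np.roll(s['tool_rot'],-1)).as_matrix()
print('tip pred side',proj(viewer.read_camera('side'),s['eef_pos']+T[:,2]*.0626),'seen 358.3 154')
E
```

```text
rot [ 2.33 29.9  -9.2 ] xyz [0.2707 0.0597 0.0288] goal [0.6485 0.0983 0.2002]
tip pred side [357.89267208 155.1289815 ] seen 358.3 154
```

```bash
python3 -m crank '[{"delta_rot":[0.6,7.5,-2.3],"xyz":[0.05,0.011,0],"fingers":1},{"delta_rot":[1.2,15,-4.6],"xyz":[0.1,0.022,0],"fingers":1},{"delta_rot":[1.7,22,-6.9],"xyz":[0.15,0.033,0],"fingers":1},{"delta_rot":[2.3,29.9,-9.2],"xyz":[0.2,0.044,0],"fingers":1},{"delta_rot":[2.3,29.9,-9.2],"xyz":[0.25,0.055,0],"fingers":1},{"delta_rot":[2.3,29.9,-9.2],"xyz":[0.271,0.06,0.01],"fingers":1},{"delta_rot":[2.3,29.9,-9.2],"xyz":[0.271,0.06,0.029],"fingers":1},{"delta_rot":[2.3,29.9,-9.2],"xyz":[0.271,0.06,0.029],"fingers":1},{"delta_rot":[2.3,29.9,-9.2],"xyz":[0.271,0.06,0.029],"fingers":1},{"delta_rot":[2.3,29.9,-9.2],"xyz":[0.271,0.06,0.029],"fingers":1}]' 100
cat > look.py <<'E'
from plan import *
import sys
def look(tag):
    s=telemetry.get_obs(); T=R.from_quat(np.roll(s['tool_rot'],-1)).as_matrix()
    print(s['q'].round(2)); tip=s['eef_pos']+T[:,2]*.0626; v=[]
    for n in('top','side'):
        c=viewer.read_camera(n); im=c['img'][:,:,::-1].copy(); cv2.imwrite(f'pics/{n}{tag}.png',im)
        u=proj(c,M).round().astype(int); x0,y0=u[0]-38,u[1]-38
        a=cv2.resize(im[y0:y0+60,x0:x0+76],None,fx=5,fy=5,interpolation=cv2.INTER_CUBIC)
        for p,col in((tip,(0,0,255)),(M,(255,0,0))):
            w=((proj(c,p)-[x0,y0]+.5)*5).astype(int); cv2.circle(a,tuple(w),2,col,-1)
        v.append(a); print(n,'origin',x0,y0)
    cv2.imwrite(f'pics/look{tag}.png',np.hstack(v)); plan(.03)
look(sys.argv[1])
E
python3 look.py a
```

```text
t: 5.9
eef_pos: [0.6502, 0.0972, 0.2019]
tool_rot: [-0.188, 0.657, 0.708, 0.177]
contact_force: [0.6, -0.5, -1.1]
gripper_width: 0.168
grasp_force: 98.0
[ 0.42  0.6  -0.6   1.62 -0.24  1.01  0.11]
top origin 218 147
side origin 217 172
rot [0.25 0.08 0.02] xyz [-0.0001 -0.0017  0.0022] goal [0.6485 0.0983 0.2002]
```

View pics/looka.png

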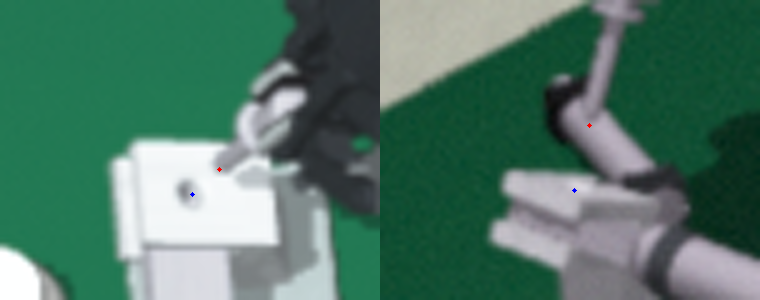

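The tip shows at (220,167) in the top crop, where it was predicted, and the hole is at (190,194). The alignment looks good, so I'll close in along the axis.

```bash
python3 -m crank '[{"delta_rot":[0.2,0.1,0],"xyz":[0,-0.0017,0.01],"fingers":1},{"delta_rot":[0.2,0.1,0],"xyz":[0,-0.0017,0.02],"fingers":1},{"delta_rot":[0.2,0.1,0],"xyz":[0,-0.0017,0.028],"fingers":1},{"delta_rot":[0.2,0.1,0],"xyz":[0,-0.0017,0.028],"fingers":1},{"delta_rot":[0.2,0.1,0],"xyz":[0,-0.0017,0.028],"fingers":1}]' 100
python3 look.py b
```

```text
t: 6.5
eef_pos: [0.6467, 0.1125, 0.1767]
tool_rot: [-0.191, 0.656, 0.709, 0.176]
contact_force: [0.0, -0.4, -0.2]
gripper_width: 0.17
grasp_force: 98.0
[ 0.4   0.63 -0.6   1.64 -0.23  0.96  0.11]
top origin 218 147
side origin 217 172
rot [-0.03 -0.05  0.07] xyz [-0.0005  0.0002 -0.0268] goal [0.6485 0.0983 0.2002]
```

View pics/lookb.png

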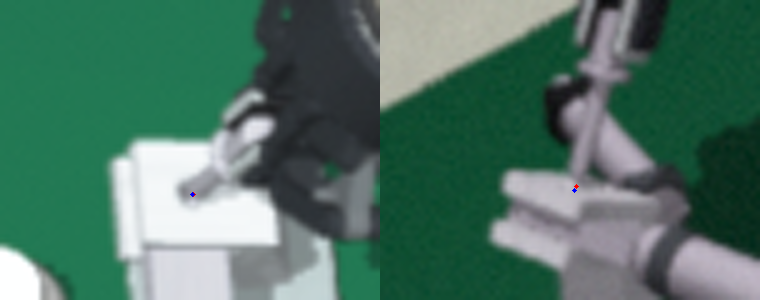

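The tip sits right over the hole in both views (top crop (188,190), side crop (577,184)). Now easing it in while watching the force.

```bash
python3 -m crank '[{"delta_rot":[0,0,0],"xyz":[-0.0005,0,0.003],"fingers":1},{"delta_rot":[0,0,0],"xyz":[-0.0005,0,0.006],"fingers":1},{"delta_rot":[0,0,0],"xyz":[-0.0005,0,0.009],"fingers":1},{"delta_rot":[0,0,0],"xyz":[-0.0005,0,0.009],"fingers":1}]' 110
python3 -c "
from plan import *
s=telemetry.get_obs();print('tool force',R.from_quat(np.roll(s['tool_rot'],-1)).inv().apply(s['contact_force']));plan(0)"
```

```text
t: 7.0
eef_pos: [0.6462, 0.1166, 0.1685]
tool_rot: [-0.191, 0.656, 0.709, 0.176]
contact_force: [0.9, -0.3, -1.1]
gripper_width: 0.17
grasp_force: 107.6
tool force [-0.88924121  0.86902525  0.72949633]
rot [-0.11 -0.07  0.06] xyz [-0.0001  0.0009 -0.0066] goal [0.6473 0.1133 0.1742]
```

```bash
python3 -m crank '[{"delta_rot":[0,0,0],"xyz":[0,0.0004,0.003],"fingers":1},{"delta_rot":[0,0,0],"xyz":[0,0.0004,0.006],"fingers":1},{"delta_rot":[0,0,0],"xyz":[0,0.0004,0.008],"fingers":1},{"delta_rot":[0,0,0],"xyz":[0,0.0004,0.008],"fingers":1}]' 110
python3 -c "
from plan import *
s=telemetry.get_obs();print('tool force',R.from_quat(np.roll(s['tool_rot'],-1)).inv().apply(s['contact_force']),s['torque']);plan(0)"
```

```text
t: 7.4
eef_pos: [0.6464, 0.1206, 0.1617]
tool_rot: [-0.191, 0.656, 0.709, 0.176]
contact_force: [0.6, -0.5, -0.4]
gripper_width: 0.164
grasp_force: 107.6
tool force [-0.69302973  0.5885258   0.05955189] [-0.63655164 -0.04133888 -0.02345083]
rot [-0.1  -0.06  0.07] xyz [-0.0001  0.0004 -0.0145] goal [0.6473 0.1133 0.1742]
```

```bash
python3 -m crank '[{"delta_rot":[0,0,0],"xyz":[0,0,0.004],"fingers":1},{"delta_rot":[0,0,0],"xyz":[0,0,0.008],"fingers":1},{"delta_rot":[0,0,0],"xyz":[0,0,0.012],"fingers":1},{"delta_rot":[0,0,0],"xyz":[0,0,0.012],"fingers":1}]' 110
python3 -c "
from plan import *
s=telemetry.get_obs();print('tool force',R.from_quat(np.roll(s['tool_rot'],-1)).inv().apply(s['contact_force']),s['torque']);plan(0)"
```

```text
t: 7.8
eef_pos: [0.6457, 0.1268, 0.151]
tool_rot: [-0.191, 0.656, 0.709, 0.176]
contact_force: [-1.2, 0.8, -1.3]
gripper_width: 0.17
grasp_force: 107.6
tool force [ 0.08763325 -1.15457708  1.56199471] [-0.59161315 -0.06641318  0.0240652 ]
rot [-0.14 -0.07  0.07] xyz [-0.0002  0.0006 -0.0269] goal [0.6473 0.1133 0.1742]
```

```bash
python3 -m crank '[{"delta_rot":[0,0,0],"xyz":[0,0.0003,0.005],"fingers":1},{"delta_rot":[0,0,0],"xyz":[0,0.0003,0.01],"fingers":1},{"delta_rot":[0,0,0],"xyz":[0,0.0003,0.015],"fingers":1},{"delta_rot":[0,0,0],"xyz":[0,0.0003,0.02],"fingers":1},{"delta_rot":[0,0,0],"xyz":[0,0.0003,0.022],"fingers":1},{"delta_rot":[0,0,0],"xyz":[0,0.0003,0.022],"fingers":1}]' 110
python3 -c "
from plan import *
s=telemetry.get_obs();print('tool force',R.from_quat(np.roll(s['tool_rot'],-1)).inv().apply(s['contact_force']),s['torque']);plan(0)"
```

```text
t: 8.4
eef_pos: [0.6453, 0.1376, 0.1322]
tool_rot: [-0.191, 0.656, 0.709, 0.176]
contact_force: [0.7, -1.0, -0.2]
gripper_width: 0.166
grasp_force: 107.7
tool force [-1.039577    0.63430978 -0.4021397 ] [-6.00164576e-01 -5.53978791e-02  2.24450247e-04]
rot [-0.11 -0.06  0.07] xyz [-0.0001  0.0001 -0.0486] goal [0.6473 0.1133 0.1742]
```

```bash
python3 -m crank '[{"delta_rot":[0,0,0],"xyz":[0,0,0.002],"fingers":1},{"delta_rot":[0,0,0],"xyz":[0,0,0.004],"fingers":1},{"delta_rot":[0,0,0],"xyz":[0,0,0.004],"fingers":1}]' 110
python3 -c "
from plan import *
s=telemetry.get_obs();print('tool force',R.from_quat(np.roll(s['tool_rot'],-1)).inv().apply(s['contact_force']),s['torque']);plan(0)"
```

```text
t: 8.7
eef_pos: [0.6458, 0.1392, 0.1295]
tool_rot: [-0.19, 0.656, 0.709, 0.176]
contact_force: [-0.5, -0.9, 1.2]
gripper_width: 0.169
grasp_force: 109.1
tool force [-0.14644418 -0.54305209 -1.45512923] [-0.46676494  0.07038899  0.09356814]
rot [-0.02 -0.05  0.07] xyz [-0.0001 -0.0005 -0.0516] goal [0.6473 0.1133 0.1742]
```

```bash
python3 -m crank '[{"delta_rot":[0,0,0],"xyz":[0,0,0.0015],"fingers":1},{"delta_rot":[0,0,0],"xyz":[0,0,0.003],"fingers":1},{"delta_rot":[0,0,0],"xyz":[0,0,0.003],"fingers":1}]' 110
python3 -c "
from plan import *
s=telemetry.get_obs();print('tool force',R.from_quat(np.roll(s['tool_rot'],-1)).inv().apply(s['contact_force']),s['torque']);plan(0)"
```

```text
t: 9.0
eef_pos: [0.646, 0.1392, 0.1294]
tool_rot: [-0.19, 0.657, 0.708, 0.176]
contact_force: [-10.0, -10.5, 21.5]
gripper_width: 0.16
grasp_force: 111.3
tool force [  2.31644216 -10.78300172 -23.51116189] [-0.2042795   1.83061755  1.08958449]
rot [-0.01 -0.01  0.05] xyz [-0.0001 -0.0006 -0.0518] goal [0.6473 0.1133 0.1742]
```

It's seated: 23 N of axial push and no further motion. Unload, release and back off.

```bash
python3 -m crank '[{"delta_rot":[0,0,0],"xyz":[0,0,-0.002],"fingers":1},{"delta_rot":[0,0,0],"xyz":[0,0,-0.002],"fingers":-0.2},{"delta_rot":[0,0,0],"xyz":[0,0,-0.002],"fingers":-0.2},{"delta_rot":[0,0,0],"xyz":[0,0,-0.002],"fingers":-0.2},{"delta_rot":[0,0,0],"xyz":[0,0,-0.002],"fingers":-0.2}]'
python3 -m crank '[{"delta_rot":[0,0,0],"xyz":[0,0,-0.02],"fingers":-0.2},{"delta_rot":[0,0,0],"xyz":[0,0,-0.05],"fingers":-0.2},{"delta_rot":[0,0,0],"xyz":[0,0,-0.09],"fingers":-0.2},{"delta_rot":[0,0,0],"xyz":[0,0,-0.13],"fingers":-0.2},{"delta_rot":[0,0,0],"xyz":[0,0,-0.13],"fingers":-0.2},{"delta_rot":[0,0,0],"xyz":[0,0,-0.13],"fingers":-0.2}]'
python3 look.py c
```

```text
t: 9.5
eef_pos: [0.6453, 0.14, 0.128]
tool_rot: [-0.191, 0.656, 0.709, 0.176]
contact_force: [-0.2, -0.1, -0.1]
gripper_width: 0.599
grasp_force: 0.0
t: 10.1
eef_pos: [0.651, 0.0744, 0.2414]
tool_rot: [-0.19, 0.657, 0.708, 0.177]
contact_force: [-0.5, 0.1, 0.1]
gripper_width: 0.601
grasp_force: 0.0
[ 0.45  0.57 -0.6   1.57 -0.24  1.1   0.12]
top origin 218 147
side origin 217 172
rot [-0.19 -0.08  0.07] xyz [-0.0002  0.0007  0.0456] goal [0.6485 0.0983 0.2002]
```

View pics/lookc.png

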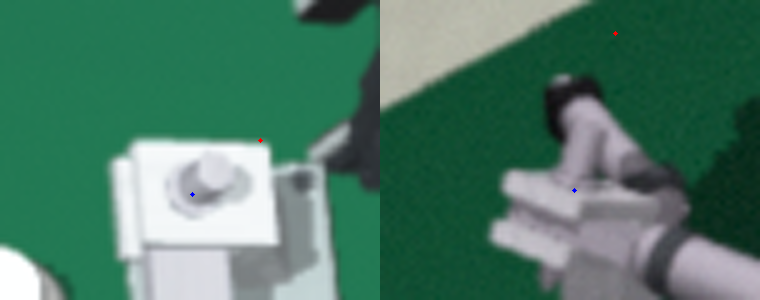

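The top crop shows collar and knob standing on the face at (205,185), and the side crop shows the shank end emerging below the fork at (550,280). I'll check the seating depth with a model overlay.

Run:
```python
from plan import *
v=[]
for n in('top','side'):
    c=viewer.read_camera(n); im=c['img'][:,:,::-1].copy(); u=proj(c,M).round().astype(int); x0,y0=u[0]-19,u[1]-22
    a=cv2.resize(im[y0:y0+46,x0:x0+38],None,fx=10,fy=10,interpolation=cv2.INTER_CUBIC)
    for z,r,col in((5,13,(0,0,255)),(31,9,(0,200,255)),(-52,2.75,(255,0,0))):
        P=[M+Rf@np.array([r*np.cos(t),r*np.sin(t),z])/1e3 for t in np.linspace(0,6.28,40)]
        q=np.array([(proj(c,p)-[x0,y0]+.5)*10 for p in P]).astype(int); cv2.polylines(a,[q],1,col,1)
    v.append(a)
cv2.imwrite('pics/seat.png',np.hstack(v))
```

```text
(no output)
```

View pics/seat.png

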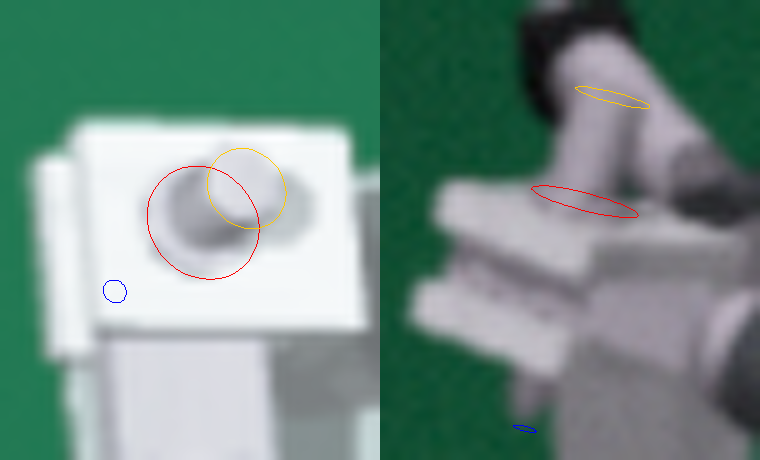

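The overlay fits a fully seated pin; the side view's offset of about 1 px was there before too. For certainty, a gentle press on the knob top with closed fingers.

```bash
python3 -m crank '[{"delta_rot":[0,0,0],"xyz":[0,0,0.04],"fingers":1},{"delta_rot":[0,0,0],"xyz":[0,0.0007,0.07],"fingers":1},{"delta_rot":[0,0,0],"xyz":[0,0.0007,0.085],"fingers":1},{"delta_rot":[0,0,0],"xyz":[0,0.0007,0.095],"fingers":1},{"delta_rot":[0,0,0],"xyz":[0,0.0007,0.1],"fingers":1},{"delta_rot":[0,0,0],"xyz":[0,0.0007,0.1],"fingers":1}]' 40
python3 -m crank '[{"delta_rot":[0,0,0],"xyz":[0,0,0.004],"fingers":1},{"delta_rot":[0,0,0],"xyz":[0,0,0.007],"fingers":1},{"delta_rot":[0,0,0],"xyz":[0,0,0.0085],"fingers":1},{"delta_rot":[0,0,0],"xyz":[0,0,0.0085],"fingers":1}]' 40
python3 -c "
from plan import *
s=telemetry.get_obs();print('tool force',R.from_quat(np.roll(s['tool_rot'],-1)).inv().apply(s['contact_force']));plan(.031,L=0)"
```

```text
t: 10.9
eef_pos: [0.6476, 0.1248, 0.1544]
tool_rot: [-0.19, 0.656, 0.708, 0.176]
contact_force: [-0.3, -0.5, 0.1]
gripper_width: -0.0
grasp_force: 0.0
t: 11.3
eef_pos: [0.6472, 0.1291, 0.1472]
tool_rot: [-0.19, 0.656, 0.709, 0.176]
contact_force: [-0.8, 0.0, 0.1]
gripper_width: -0.001
grasp_force: 0.0
tool force [ 0.13134165 -0.8438201  -0.01553072]
rot [-0.03 -0.05  0.07] xyz [-0.0001 -0.0011  0.0003] goal [0.6462 0.129  0.1468]
```

```bash
python3 -m crank '[{"delta_rot":[0,0,0],"xyz":[0,-0.001,0.001],"fingers":1},{"delta_rot":[0,0,0],"xyz":[0,-0.001,0.0025],"fingers":1},{"delta_rot":[0,0,0],"xyz":[0,-0.001,0.0025],"fingers":1}]' 40
python3 -c "
from plan import *
s=telemetry.get_obs();print('tool force',R.from_quat(np.roll(s['tool_rot'],-1)).inv().apply(s['contact_force']));plan(.031,L=0)"
```

```text
t: 11.6
eef_pos: [0.6473, 0.1292, 0.147]
tool_rot: [-0.189, 0.657, 0.708, 0.177]
contact_force: [-3.6, -5.6, 12.9]
gripper_width: 0.002
grasp_force: 7.2
tool force [  1.8531071   -4.01976945 -13.86230224]
rot [ 0.11 -0.02  0.06] xyz [-0.0002 -0.0012  0.0001] goal [0.6462 0.129  0.1468]
```

The knob top stands at exactly the seated height (31 mm) and is firm under 14 N. Retreat, confirm the arm is clear, hand in.

```bash
python3 -m crank '[{"delta_rot":[0,0,0],"xyz":[0,0,-0.02],"fingers":1},{"delta_rot":[0,0,0],"xyz":[0,0,-0.06],"fingers":1},{"delta_rot":[0,0,0],"xyz":[0,0,-0.1],"fingers":1},{"delta_rot":[0,0,0],"xyz":[0,0,-0.1],"fingers":1},{"delta_rot":[0,0,0],"xyz":[0,0,-0.1],"fingers":1},{"delta_rot":[0,0,0],"xyz":[0,0,-0.1],"fingers":1}]' 40
python3 -c "
from h import *
c=viewer.read_camera('top')
for n in('jar','wrench','plug','tee','pin'): print(n,[(r['pixel'],r['score']) for r in search_frame('top',n)[:1]])
print(job.hand_in())"
```

```text
t: 12.2
eef_pos: [0.6489, 0.081, 0.2303]
tool_rot: [-0.191, 0.656, 0.709, 0.175]
contact_force: [-0.8, -0.7, 0.3]
gripper_width: -0.0
grasp_force: 0.0
jar [([220.6, 207.6], 0.96)]
wrench []
plug []
tee []
pin [([257.1, 184.5], 0.55)]
the job is handed in; nothing more can be done
None
```

The job is handed in: the round-knob pin is in the fork with its collar fully home (firm under a 14 N check press) and released; the jar is where it was, and the arm touched none of the wrench, plug or tee, though they were not detected in the last picture.

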